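# Dispense a gas cartridge with the lid lever and ease the lid shut

### The job

Press the lever on the side of the cartridge dispenser all the way down so that its linked clear lid lifts fully open and the steel gas cartridge rolls out into the front tray. Then let the lever come up slowly under the fingertip so that the lid is eased fully shut without slamming, and move clear. Work the lid by the lever alone, do not touch or pick up the cartridge, and leave the things lying around as they are.

Things in the scene. Friction and masses are not known exactly. Their poses are not given: they have to be found in the camera images.
- dispenser: fixed cartridge dispenser (mm, its frame: origin on the worktop, z up, front -x). Base x -147 to 98. Clear hopper x -52 to 88, y -60 to 60, 100 high, under the clear lid; its ramp falls to the front edge at x -50, z 28. Open tray inside x -141 to -50, y -54 to 54, floor z 10, rim z 35. Black linkage housing on the -y side: x -5 to 85, y -86 to -60, 106 high; the lever leaves it towards -x
- lever_pad (a point): middle of the top face of the flat steel finger pad at the lever's free end, 45 (x) by 50 (y) by 6 mm. At rest at about x -97, y -124, z 102 mm in the dispenser's frame, its front edge tipped up 10 degrees; pressed home 45 mm lower, tipped 10 degrees down, x and y the same within 3 mm. Only the worktop is under it
- lever (a joint): lever angle, rad: 0 at rest (pad up), 0.35 pressed home on a rigid stop. Level pivot along the dispenser's y, at x 30, z 75 mm; pad 130 mm from it. Pushing the pad straight down takes about 3 to 6 N until the stop. No latch: the lid's weight drives the lever back up, and if let go the lid drops hard
- lid (a joint): clear lid's opening, rad: 0 shut, 0.9 fully open; 2.57 x the lever angle. Hinged at the hopper's top rear edge (x 80, z 103 mm), front edge rises; 140 long, 122 wide, with a 75 mm front flap that clears the cartridge from about 0.2 rad. It stays behind dispenser x -80, within y -61 to 61, below z 225. Dropped from well open it lands at over 3 rad/s, a slam; under 2 rad/s is gentle
- cartridge_center (a point): middle of the steel gas cartridge, 22 mm diameter, 88 long with a thin neck, about 60 g, lying along the dispenser's y. It starts on the ramp behind the lid's flap, at about x -45, z 41 mm in the dispenser's frame, and once the flap clears it rolls by itself into the tray within about a second, coming to rest with its middle about 20 mm above the worktop
- spanner: stainless open-ended spanner lying flat, about 160 long; origin under its middle (mm); a bystander
- hanger_tool: red plastic derailleur hanger tool lying flat, about 135 x 32 x 24; origin on its underside near the middle (mm); a bystander
- brake_pads: pair of joined black brake pads, 55 x 31, studs up to 26 high; origin under its middle (mm); a bystander
- lube_bottle: capped clear lube bottle standing upright, 38 diameter, 125 high; origin under its centre (mm); a bystander
- grease_tin: flat round metal grease tin, 64 diameter, 40 high; origin under its centre (mm); a bystander
- tyre_lever: black plastic tyre lever lying flat, 115 x 16 x 9; origin under its middle (mm); a bystander

How it is judged:
By the outcome, as a careful person would: the job done as asked, in the order asked, and still so for the second after the job is handed in, with the robot touching nothing.
It also fails if it takes over 42 s, if anything falls off the work surface, if the arm or the gripper's body presses on something with over 40 N, if the wrist force passes 120 N, or if a joint passes its speed limit or range.

### The arm

A 6-joint arm with a two-finger parallel gripper is mounted at the origin on the work surface. World frame = base frame: x ahead of the robot, y to its left, z up, the work surface at z = 0. Lengths are in m, angles in degrees, forces in N, time in s.
With the tool pointing down it reaches from about 0.25 to 0.725 m from the base axis. Payload 9.7 kg.
Tool frame: the origin (TCP) lies at the very end of the fingers, on their centre line; the grasp point (between the pads) lies grasp_offset behind it (grasp_offset is the distance from the TCP to the grasp point, in m); z points along the fingers, y is the line along which they close (so a half turn about z gives the same grasp; the last joint's range is limited). The gripper opens to 85 mm and grips with 20 to 120 N. Pads are 22 mm wide; open, the fingers measure 114 mm over their backs; the gripper's body (76 mm by 85 mm) begins 54 mm behind the grasp point. The pads swing forward as they close: fully open they stand 13 mm farther back than shut.
Start: joints at [-75.802, 4.979, 10.078, 95.1, 0, 90], TCP at [0.135, -0.533, 0.231] pointing down, gripper open.
Joint ranges: [-179.16, 179.16], [-48.56, 103.87], [-65.8, 70.77], [-126.05, 130.52], [-82.76, 87.17], [-180, 180]. Speed limits (degrees/s): [127.2, 127.2, 147.25, 180, 180, 180].

### API

Orientations are given as [roll, pitch, yaw] about the fixed x, y, z axes, in that order (R = Rz(yaw) Ry(pitch) Rx(roll)).
In Python, from workcell import get_obs, camera, calibration, job_done, recognise, cut_out, mark_of, grasp_offset gives the robot as it stands.
- The arm moves only by the tool servo_tool, never from a script. Its argument "moves" is a list of rows, each a list of 3 entries, a list of its own where there are three numbers: the turn, a rotation vector about the tool's x, y, z in degrees, then the shift along the tool's x, y, z in m, then the opening in per cent of the stroke, from 0 (shut) to 100 (fully open). In form: [[[ax, ay, az], [x, y, z], claw], ...]. A call has 1 to 12 rows; each row shifts and turns the commanded pose from where the row before left it, along the tool's axes as they then stand; what a row does not reach is not made up. A row lasts 1/10 s, in which the tool goes at most 50 mm and 8.59 degrees, less where a joint would pass 70% of its speed; a pose out of reach is approached as far as the arm can. A call is refused whole if a number of a shift passes 0.05 or a number of a turn 8.59, either way. A call with a gripper value outside its range is refused whole. The fingers move at their own pace and stop on an object; "force" is the grip in N (left out, the last holds). Time passes only in rows, so rows that do not move let the fingers close. It gives the time, the measured TCP pose, the force, the opening and the grip force at its end, in the units of the state.
- get_obs(): the state, without advancing time (a new reading comes with each control period).
- camera(name): name is "scene" or "top" or "wrist"; returns (picture, depth): 400x640x3 uint8, red, green, blue; 400x640 float32, m along the optical axis (not along the pixel's ray), 0 where there is no reading.
- calibration(name): a dict with "camera_matrix" (3x3 intrinsics, pixels), "dist" ([k1, k2, p1, p2, k3] as OpenCV has them; the pictures are not rectified), "R" (3x3) and "t" (3): a world point X has camera coordinates R X + t. Camera axes: x right, y down, z forward; pixel columns grow to the right and rows downward; lengths in m; the calibration is good to about 2 mm. A picture is of the moment at which its call begins: read the wrist's pose just before it. calibration takes no time and is no camera call; for the wrist camera it gives the pose at the moment of the call.
- job_done(): hands the job in; it is judged then, once.
Trained networks look in the newest picture that a camera, given by its name, has taken for a name from the list of things; names that differ only in an ending like _2 or _b are one class to them, and where a whole thing is asked for, a point or a joint stands for the part that bears it (a point fixed in the world has none). Each returns a list of dicts, best first, with "score" (0 to 1); they miss things now and then, are a little off and sometimes report something else, mostly with a low value. They report only what shows in the picture. A call takes as long as a camera call.
- recognise(name, camera): "xyz" ([x, y, z] in m, in the coordinates of the camera as it stood for that picture, good to about 4 mm: the middle of the surface that is visible of it).
- cut_out(name, camera): "mask" (400x640 bool, what is visible of it).
- mark_of(name, camera): "xyz" ([x, y, z] in m, in the coordinates of the camera as it stood for that picture, good to about 4 mm: a listed point, or the origin of a listed thing).
The state is a dict: "time": time; "q": joint angles; "qd": joint speeds; "joint_efforts": joint torques, N m; "ee_pos": TCP position; "tcp_rot": TCP orientation; "wrist_force": force on the tool from outside, world axes, zero at the start; "torque": the same for the moment, N m; "opening": finger opening in m; "grasp_force": force on a finger pad.
Only numpy, scipy, OpenCV 4.12 (cv2) and the standard library are available. Lean on these libraries where they do the work, as an engineer would, in place of code of your own. Each camera call takes 0.05 s, during which the arm holds its last target. There are 200 camera calls.

## Working session

There is one attempt and no reset: what is moved stays moved. The work goes in short steps, Python scripts to look and compute and a tool call to move; the robot and the scene stay as the last step left them, time stands still between calls to the robot, and variables do not carry over. Pictures are saved under pics/ and viewed, at most 10 in all, crops included, and the job is handed in when it is done.

Besides the shell and the picture viewer there is one more tool, called after "Emit:" as name(argument=value, ...) on one line, values as JSON. servo_tool: Moves the arm, as the interface text tells. Its arguments: {"type":"object","properties":{"moves":{"type":"array"},"force":{"type":"number"}},"required":["moves"]}

```bash
mkdir -p pics
cat > h.py <<'E'
import numpy as np, cv2
from workcell import *
def w(p,c):
    k=calibration(c); return np.array(k["R"]).T@(np.array(p)-np.array(k["t"]))
E
python3 - <<'E'
from h import *
o=get_obs(); print(o["time"],o["ee_pos"],o["tcp_rot"],o["opening"],grasp_offset)
for c in ("scene","top"):
    im,d=camera(c); cv2.imwrite(f"pics/{c}0.png",im[:,:,::-1])
    for n in ("dispenser","lever_pad","cartridge_center","lube_bottle","grease_tin","spanner","hanger_tool","brake_pads","tyre_lever"):
        print(c,n,[(w(r["xyz"],c).round(3).tolist(),round(r["score"],2)) for r in mark_of(n,c)[:2]])
E
```

```text
0.0 [ 0.13483151 -0.53296557  0.23056014] [-1.79919884e+02 -9.55021219e-04  1.41964050e+01] 0.08526787149165613 0.0187
scene dispenser [([0.614, 0.086, -0.004], 0.62)]
scene lever_pad [([0.515, -0.038, 0.104], 0.77)]
scene cartridge_center []
scene lube_bottle [([0.668, -0.055, -0.004], 0.95)]
scene grease_tin [([0.654, 0.22, 0.002], 0.91)]
scene spanner [([0.397, 0.105, -0.001], 0.58)]
scene hanger_tool [([0.543, -0.119, -0.003], 0.85)]
scene brake_pads [([0.574, 0.229, 0.003], 0.69)]
scene tyre_lever [([0.389, -0.061, 0.001], 0.66)]
top dispenser [([0.617, 0.08, -0.0], 0.85)]
top lever_pad [([0.671, -0.059, 0.001], 0.74), ([0.516, -0.041, 0.103], 0.7)]
top cartridge_center []
top lube_bottle [([0.67, -0.061, 0.002], 0.93)]
top grease_tin [([0.653, 0.213, 0.002], 0.95)]
top spanner [([0.4, 0.105, 0.001], 0.65)]
top hanger_tool [([0.547, -0.122, 0.001], 0.65)]
top brake_pads [([0.574, 0.231, 0.0], 0.65)]
top tyre_lever [([0.388, -0.069, 0.005], 0.73)]
```

View pics/scene0.png

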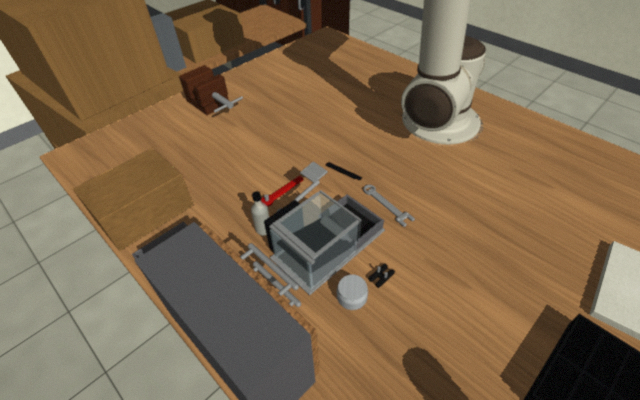

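View pics/top0.png

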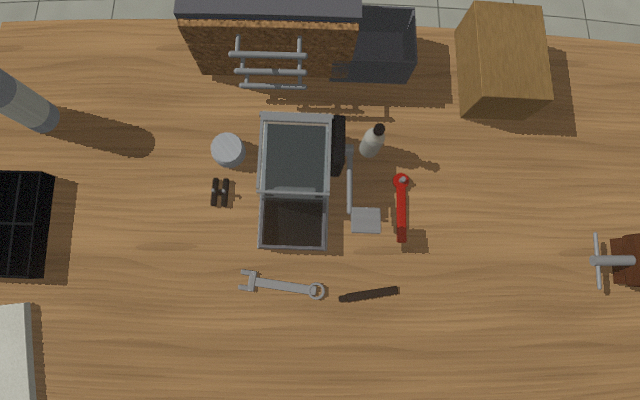

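The scene shows the dispenser at centre (315,240) and the lever pad at (313,172). In the top view the pad is at (365,220), clear of the red hanger tool (402,205) and the bottle (370,140). Dispenser yaw is about 0. I'll shut the gripper, square the tool up and move above the pad.

Emit:
servo_tool(moves=[[[0, 0, 7.1], [0, 0, 0], 0], [[0, 0, 7.1], [0, 0, 0], 0], [[0, 0, 0], [0.038, -0.048, 0], 0], [[0, 0, 0], [0.038, -0.048, 0], 0], [[0, 0, 0], [0.038, -0.048, 0], 0], [[0, 0, 0], [0.038, -0.048, 0], 0], [[0, 0, 0], [0, 0, 0], 0]], force=60)

```text
time: 1.7
ee_pos: [0.2618, -0.3728, 0.232]
tcp_rot: [180.0, -0.1, 0.3]
wrist_force: [-0.2, -0.6, 0.2]
opening: -0.0002
grasp_force: 0.0
```

Emit:
servo_tool(moves=[[[0, 0, 0], [0.023, -0.029, 0], 0], [[0, 0, 0], [0.023, -0.029, 0], 0], [[0, 0, 0], [0.023, -0.029, 0], 0], [[0, 0, 0], [0.023, -0.029, 0], 0], [[0, 0, 0], [0.023, -0.029, 0], 0], [[0, 0, 0], [0.023, -0.029, 0], 0], [[0, 0, 0], [0.023, -0.029, 0], 0], [[0, 0, 0], [0.023, -0.029, 0], 0], [[0, 0, 0], [0.023, -0.029, 0], 0], [[0, 0, 0], [0.023, -0.029, 0], 0], [[0, 0, 0], [0.021, -0.032, 0], 0], [[0, 0, 0], [0, 0, 0], 0]])

```text
time: 2.9
ee_pos: [0.5118, -0.052, 0.2305]
tcp_rot: [-180.0, 0.0, 0.2]
wrist_force: [-0.4, -0.2, -0.2]
opening: -0.0
grasp_force: 0.0
```

Run:
```python
from h import *
o=get_obs(); print(o["time"],o["ee_pos"],o["tcp_rot"])
im,d=camera("wrist"); cv2.imwrite("pics/wrist0.png",im[:,:,::-1])
print([(w(r["xyz"],"wrist").round(3).tolist(),round(r["score"],2)) for r in mark_of("lever_pad","wrist")[:2]])
for r in cut_out("lever_pad","wrist")[:1]:
    k=calibration("wrist"); v,u=np.nonzero(r["mask"]&(d>0)); p=cv2.undistortPoints(np.c_[u,v].astype(float)[:,None],np.array(k["camera_matrix"]),np.array(k["dist"]))[:,0]
    z=d[v,u]; X=(np.c_[p*z[:,None],z]-k["t"])@np.array(k["R"]); X=X[X[:,2]>.08]
    print(np.percentile(X,[1,50,99],axis=0).round(3))
```

```text
2.9 [ 0.51182268 -0.05196511  0.23045913] [-1.79961805e+02  3.03235275e-02  1.79777935e-01]
[([0.512, -0.038, 0.103], 0.85), ([0.666, -0.063, -0.0], 0.33)]
[[ 0.493 -0.064  0.081]
 [ 0.529 -0.024  0.099]
 [ 0.65  -0.008  0.106]]
```

Emit:
servo_tool(moves=[[[0, 0, 0], [0, -0.006, 0.02], 0], [[0, 0, 0], [0, 0, 0.03], 0], [[0, 0, 0], [0, 0, 0.03], 0], [[0, 0, 0], [0, 0, 0.02], 0], [[0, 0, 0], [0, 0, 0.01], 0], [[0, 0, 0], [0, 0, 0], 0]])

```text
time: 3.65
ee_pos: [0.5092, -0.0493, 0.1205]
tcp_rot: [-180.0, 0.1, -0.1]
wrist_force: [-0.4, -1.2, -0.1]
opening: 0.0001
grasp_force: 0.0
```

Emit:
servo_tool(moves=[[[0, 0, 0], [0, 0, 0.004], 0], [[0, 0, 0], [0, 0, 0.004], 0], [[0, 0, 0], [0, 0, 0.004], 0], [[0, 0, 0], [0, 0, 0.004], 0], [[0, 0, 0], [0, 0, 0.004], 0], [[0, 0, 0], [0, 0, 0], 0]])

```text
time: 4.25
ee_pos: [0.51, -0.0483, 0.1009]
tcp_rot: [-180.0, 0.0, 0.0]
wrist_force: [0.6, 0.3, 1.4]
opening: 0.0002
grasp_force: 0.8
```

Emit:
servo_tool(moves=[[[0, 0, 0], [0, 0, 0.004], 0], [[0, 0, 0], [0, 0, 0.004], 0], [[0, 0, 0], [0, 0, 0.004], 0], [[0, 0, 0], [0, 0, 0.004], 0], [[0, 0, 0], [0, 0, 0.004], 0], [[0, 0, 0], [0, 0, 0.004], 0], [[0, 0, 0], [0, 0, 0.004], 0], [[0, 0, 0], [0, 0, 0.004], 0], [[0, 0, 0], [0, 0, 0.004], 0], [[0, 0, 0], [0, 0, 0], 0]])

```text
time: 5.25
ee_pos: [0.5102, -0.0484, 0.0647]
tcp_rot: [-180.0, -0.0, 0.0]
wrist_force: [0.0, -0.2, 3.3]
opening: 0.0002
grasp_force: 1.4
```

Emit:
servo_tool(moves=[[[0, 0, 0], [0, 0, 0.002], 0], [[0, 0, 0], [0, 0, 0.002], 0], [[0, 0, 0], [0, 0, 0.002], 0], [[0, 0, 0], [0, 0, 0], 0]])

```text
time: 5.65
ee_pos: [0.5103, -0.0484, 0.0591]
tcp_rot: [180.0, -0.0, -0.0]
wrist_force: [1.6, 0.6, 3.5]
opening: 0.0004
grasp_force: 1.2
```

Still no stop; I'll go on in 1 mm steps.

Emit:
servo_tool(moves=[[[0, 0, 0], [0, 0, 0.001], 0], [[0, 0, 0], [0, 0, 0.001], 0], [[0, 0, 0], [0, 0, 0], 0]])

```text
time: 5.95
ee_pos: [0.5103, -0.0484, 0.0575]
tcp_rot: [180.0, -0.0, -0.0]
wrist_force: [1.6, -0.2, 3.8]
opening: -0.0001
grasp_force: 1.6
```

Emit:
servo_tool(moves=[[[0, 0, 0], [0, 0, 0.001], 0], [[0, 0, 0], [0, 0, 0], 0]])

```text
time: 6.15
ee_pos: [0.5104, -0.0485, 0.0573]
tcp_rot: [180.0, -0.1, -0.0]
wrist_force: [-0.6, 0.8, 9.2]
opening: 0.0001
grasp_force: 4.9
```

Emit:
servo_tool(moves=[[[0, 0, 0], [0, 0, 0.001], 0], [[0, 0, 0], [0, 0, 0], 0]])

```text
time: 6.35
ee_pos: [0.5105, -0.0484, 0.0571]
tcp_rot: [180.0, -0.1, -0.0]
wrist_force: [-3.4, 0.1, 16.5]
opening: -0.0002
grasp_force: 8.4
```

On the stop (16 N). I'll let the cartridge roll, then look.

Emit:
servo_tool(moves=[[[0, 0, 0], [0, 0, 0], 0], [[0, 0, 0], [0, 0, 0], 0], [[0, 0, 0], [0, 0, 0], 0], [[0, 0, 0], [0, 0, 0], 0], [[0, 0, 0], [0, 0, 0], 0], [[0, 0, 0], [0, 0, 0], 0], [[0, 0, 0], [0, 0, 0], 0], [[0, 0, 0], [0, 0, 0], 0], [[0, 0, 0], [0, 0, 0], 0], [[0, 0, 0], [0, 0, 0], 0]])

```text
time: 7.35
ee_pos: [0.5105, -0.0485, 0.0571]
tcp_rot: [180.0, -0.1, -0.0]
wrist_force: [-3.9, 0.4, 16.4]
opening: -0.0003
grasp_force: 8.5
```

Run:
```python
from h import *
o=get_obs(); print(o["time"],o["wrist_force"])
for c in ("scene","top"):
    im,d=camera(c); cv2.imwrite(f"pics/{c}1.png",im[:,:,::-1])
    if c=="scene": cv2.imwrite("pics/scene1c.png",cv2.resize(im[130:320,210:440,::-1],None,fx=3,fy=3))
    print(c,[(w(r["xyz"],c).round(3).tolist(),round(r["score"],2)) for r in mark_of("cartridge_center",c)[:2]])
```

```text
7.35 [-3.92746815  0.39632604 16.39240981]
scene [([0.481, 0.091, 0.022], 0.65)]
top [([0.484, 0.09, 0.02], 0.58), ([0.67, -0.059, 0.001], 0.49)]
```

View pics/scene1c.png

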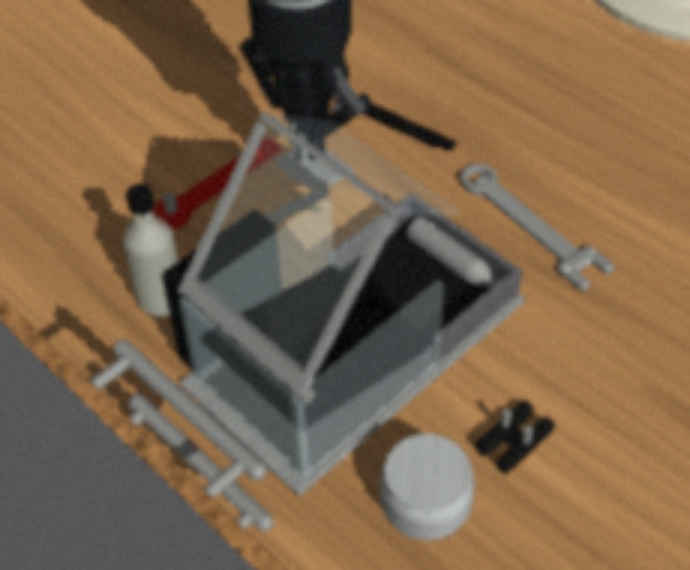

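The crop shows the lid fully raised (front edge 265,125 to 400,215) and the cartridge in the tray at (450,250). Now I'll ease the lever up at 20 mm/s.

Emit:
servo_tool(moves=[[[0, 0, 0], [0, 0, -0.002], 0], [[0, 0, 0], [0, 0, -0.002], 0], [[0, 0, 0], [0, 0, -0.002], 0], [[0, 0, 0], [0, 0, -0.002], 0], [[0, 0, 0], [0, 0, -0.002], 0], [[0, 0, 0], [0, 0, -0.002], 0], [[0, 0, 0], [0, 0, -0.002], 0], [[0, 0, 0], [0, 0, -0.002], 0], [[0, 0, 0], [0, 0, -0.002], 0], [[0, 0, 0], [0, 0, -0.002], 0], [[0, 0, 0], [0, 0, -0.002], 0], [[0, 0, 0], [0, 0, -0.002], 0]])

```text
time: 8.75
ee_pos: [0.5101, -0.0484, 0.0795]
tcp_rot: [180.0, -0.0, -0.0]
wrist_force: [-2.4, 0.1, 3.7]
opening: -0.0001
grasp_force: 1.6
```

Emit:
servo_tool(moves=[[[0, 0, 0], [0, 0, -0.002], 0], [[0, 0, 0], [0, 0, -0.002], 0], [[0, 0, 0], [0, 0, -0.002], 0], [[0, 0, 0], [0, 0, -0.002], 0], [[0, 0, 0], [0, 0, -0.002], 0], [[0, 0, 0], [0, 0, -0.002], 0], [[0, 0, 0], [0, 0, -0.002], 0], [[0, 0, 0], [0, 0, -0.002], 0], [[0, 0, 0], [0, 0, -0.001], 0], [[0, 0, 0], [0, 0, -0.001], 0], [[0, 0, 0], [0, 0, -0.001], 0], [[0, 0, 0], [0, 0, 0], 0]])

```text
time: 9.95
ee_pos: [0.5101, -0.0484, 0.0984]
tcp_rot: [180.0, -0.0, -0.0]
wrist_force: [0.9, -0.6, 3.0]
opening: -0.0003
grasp_force: 1.5
```

Emit:
servo_tool(moves=[[[0, 0, 0], [0, 0, -0.001], 0], [[0, 0, 0], [0, 0, -0.001], 0], [[0, 0, 0], [0, 0, -0.001], 0], [[0, 0, 0], [0, 0, -0.001], 0], [[0, 0, 0], [0, 0, 0], 0]])

```text
time: 10.45
ee_pos: [0.5101, -0.0484, 0.1025]
tcp_rot: [180.0, -0.0, -0.0]
wrist_force: [2.5, -0.1, 3.0]
opening: 0.0001
grasp_force: 1.5
```

Emit:
servo_tool(moves=[[[0, 0, 0], [0, 0, -0.001], 0], [[0, 0, 0], [0, 0, -0.001], 0], [[0, 0, 0], [0, 0, -0.001], 0], [[0, 0, 0], [0, 0, 0], 0]])

```text
time: 10.85
ee_pos: [0.5096, -0.0484, 0.105]
tcp_rot: [-180.0, 0.1, -0.0]
wrist_force: [0.1, 0.1, 0.1]
opening: -0.0
grasp_force: 0.0
```

Emit:
servo_tool(moves=[[[0, 0, 0], [0, 0, -0.001], 0], [[0, 0, 0], [0, 0, -0.001], 0], [[0, 0, 0], [0, 0, -0.001], 0], [[0, 0, 0], [0, 0, -0.001], 0], [[0, 0, 0], [0, 0, -0.001], 0], [[0, 0, 0], [0, 0, 0], 0]])

```text
time: 11.45
ee_pos: [0.5101, -0.0484, 0.1105]
tcp_rot: [180.0, -0.0, 0.0]
wrist_force: [0.9, 0.6, 0.2]
opening: -0.0002
grasp_force: 0.0
```

Contact ended near 0.104, so the lever is at rest. I'll rise clear and move away.

Emit:
servo_tool(moves=[[[0, 0, 0], [0, 0, -0.01], 0], [[0, 0, 0], [0, 0, -0.03], 0], [[0, 0, 0], [0, 0, -0.03], 0], [[0, 0, 0], [0, 0, -0.03], 0], [[0, 0, 0], [-0.02, 0.03, -0.02], 0], [[0, 0, 0], [-0.02, 0.03, 0], 0], [[0, 0, 0], [-0.02, 0.03, 0], 0], [[0, 0, 0], [-0.02, 0.03, 0], 0], [[0, 0, 0], [-0.02, 0.03, 0], 0], [[0, 0, 0], [-0.01, 0.03, 0], 0], [[0, 0, 0], [0, 0, 0], 0], [[0, 0, 0], [0, 0, 0], 0]])

```text
time: 12.65
ee_pos: [0.3998, -0.2288, 0.2308]
tcp_rot: [-180.0, -0.0, -0.1]
wrist_force: [0.5, 0.6, -0.3]
opening: -0.0002
grasp_force: 0.0
```

Run:
```python
from h import *
o=get_obs(); print(o["time"],o["ee_pos"],o["wrist_force"])
im,d=camera("scene"); cv2.imwrite("pics/scene2c.png",cv2.resize(im[130:320,210:440,::-1],None,fx=3,fy=3))
for n in ("cartridge_center","lever_pad"): print([(w(r["xyz"],"scene").round(3).tolist(),round(r["score"],2)) for r in mark_of(n,"scene")[:2]])
```

```text
12.65 [ 0.39984927 -0.22875274  0.23084684] [ 0.4918584   0.56481021 -0.32651316]
[([0.482, 0.094, 0.021], 0.8), ([0.389, -0.058, 0.001], 0.68)]
[([0.517, -0.036, 0.103], 0.97), ([0.653, 0.216, 0.005], 0.51)]
```

View pics/scene2c.png

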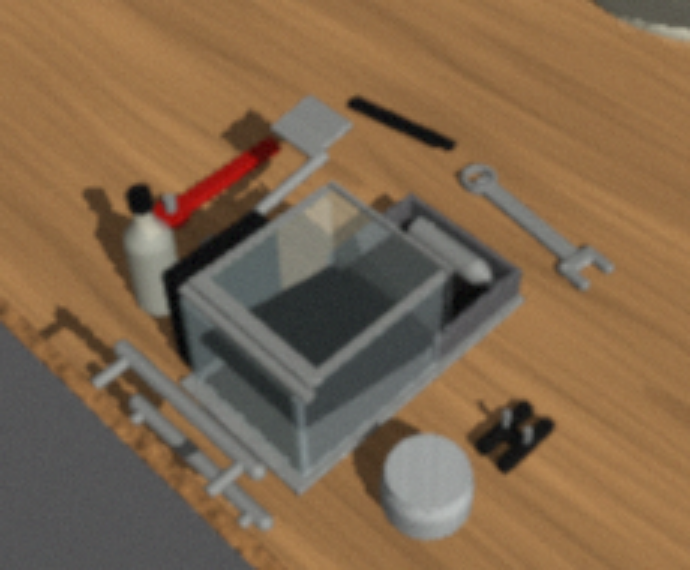

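The lid is shut (front edge 330,185 to 445,275), the pad is up at (312,125), the cartridge is in the tray at (450,250), and the bystanders have not moved.

```bash
python3 -c "
from workcell import *
print(job_done())"
```

```text
the job is handed in; nothing more can be done
None
```

The job is handed in: the lever was pressed to its stop, the cartridge rolled into the tray, the lid was eased shut at about 20 mm/s at the pad, and the arm is clear with nothing else moved (about 13 s of the 42 s used).

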